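# Thread the return spring onto the rod in the bench vice

## Robot

A 6-joint arm with a two-finger parallel gripper is mounted at the origin on the work surface. World frame = base frame: x ahead of the robot, y to its left, z up, the work surface at z = 0. Lengths are in mm, angles in rad, forces in N, time in s.
With the tool pointing down it reaches from about 200 to 875 mm from the base axis. Payload 3.4 kg.
Tool frame: the origin (TCP) lies on the centre line of the jaws, within the pads' length; the fingertips stand 22 mm ahead of it and the grasp point (between the pads) lies 3 mm ahead of it; z points along the fingers, y is the direction in which the jaws open and shut (so a half turn about z gives the same grasp; the last joint's range is limited). The gripper opens to 94 mm and grips with 3 to 60 N. Pads are 16 mm wide; open, the fingers measure 119 mm over their backs; the gripper's body (75 mm by 177 mm) begins 78 mm behind the grasp point.
Start: joints at [0.989, 0.276, 1.505, -0, 1.361, -0.121], TCP at [255.704, 515.052, 227.493] pointing down, gripper open.
Joint ranges: [-2.89, 2.89], [-0.75, 2.08], [0.22, 2.7], [-1.18, 4.32], [0.11, 2.71], [-2.7, 2.7]. Speed limits (rad/s): [2.57, 2.57, 3.14, 3.14, 3.14, 3.14].

## Interface

Orientations are given as [roll, pitch, yaw] about the fixed x, y, z axes, in that order (R = Rz(yaw) Ry(pitch) Rx(roll)).
In Python, from workcell import ctrl gives the robot as it stands.
- The arm moves only by the shell command python3 -m creep 'ROWS'. ROWS is JSON, a list that holds one entry, the list of rows, each a list of 5 numbers: the opening in per cent of the stroke, from 0 (shut) to 100 (fully open), then the shift along the tool's x, y, z in m, then the turn about the tool's z in rad. In form: [[[grip, dx, dy, dz, spin], ...]]. A call has 1 to 8 rows; each row is the pose to reach, as a shift and turn from the pose commanded when the call began, along the tool's axes at that moment; what a row does not reach only later rows make up. A row lasts 1/10 s, in which the tool goes at most 50 mm and 8.59 degrees, less where a joint would pass 70% of its speed; a pose out of reach is approached as far as the arm can. A call with a gripper value outside its range is refused whole. The fingers move at their own pace and stop on an object; the grip force is fixed at half the most. Time passes only in rows, so rows that repeat a pose let the fingers close. It gives the time, the measured TCP pose, the force and the opening at its end, in the units of the state.
- ctrl.observe(): the state, without advancing time (a new reading comes with each control period).
- ctrl.read_camera(name): name is "scene" or "side" or "wrist"; returns a dict with "img" (384x512x3 uint8, red, green, blue), "depth" (384x512 float32, mm along the optical axis (not along the pixel's ray), 0 where there is no reading), "intrinsics" (3x3 intrinsics, pixels), "R" (3x3) and "t" (3): a world point X has camera coordinates R X + t. Camera axes: x right, y down, z forward; pixel columns grow to the right and rows downward; lengths in mm; the calibration is good to about 2 mm. A picture is of the moment at which its call begins.
- ctrl.finish_job(): hands the job in, once; it reports no verdict.
The state is a dict: "clock": time; "joint_pos": joint angles; "dq": joint speeds; "tau": joint torques, N m; "tcp_pos": TCP position; "tool_rot": TCP orientation; "contact_force": force on the tool from outside, world axes, zero at the start; "wrist_torque": the same for the moment, N m; "grip_width": finger opening in mm.
Only numpy, scipy, OpenCV 4.12 (cv2) and the standard library are available. Lean on these libraries where they do the work, as an engineer would, in place of code of your own. Each camera call takes 0.05 s, during which the arm holds its last target.

## Task

Pick up the green coil spring, foot end down as it stands, and thread it over the upright rod held in the red bench vice, twisting it a little whenever its bent-in tail snags on one of the rod's two slotted brass keepers, until its foot sits fully home on the steel flange; then let go and draw clear. Work gently: only a light push of a few newtons on the rod, never forcing it. Leave the yellow and the blue spring standing where they are.

Things in the scene. Friction and masses are not known exactly. Their poses are not given: they have to be found in the camera images.
- spring_grip (a point): The green compression spring, standing upright: 41 mm outside diameter, 33 mm bore, 70 mm long, about 0.14 kg. Its top 28 mm is close-wound and is the part to hold; this point is on the spring's axis in the middle of that part, 55 mm above the foot. z points up along the axis.
- spring_foot (a point): Centre of the foot of the green spring (underside of its lowest coil), on the axis; z up. From the foot coil a 4 mm thick wire tail is bent inward along the spring's own +x (same x as here), reaching to 7.5 mm from the axis, its underside 3 mm above the foot. It is the only thing inside the bore.
- rod_seat (a point): Centre of the top face of the steel flange (52 mm diameter) at the foot of the upright rod, 105 mm above the bench, where the spring's foot must rest; the rod's axis passes through it. The rod is 10 mm thick and carries two slotted brass keepers, upper faces 62 mm and 30 mm above the flange. Vice jaws (90 mm wide) end just below the flange.
- rod_top (a point): Top end of the rod, on its axis, 75 mm above the flange; its last 9 mm taper to 4 mm. Each keeper is a fixed disc 29 mm in diameter, 6 mm thick, with four slots 6.5 mm wide, 90 degrees apart, open to the rim. The tail passes only through a slot; elsewhere it lands on the upper face. Slot angles are not given and differ by at least 30 degrees between the two keepers.
- spring: The whole green spring, origin at the centre of its foot while not compressed, z up its axis. Below the close-wound part its open coils give when pushed along the axis: 0.75 N per mm, coil-bound after 14 mm (about 10.5 N), after which the push rises steeply. Twist is passed on without give.
- vice: The red bench vice on its plywood pad (250 x 160 mm), fixed to the bench, carrying rod and keepers; origin on the bench under the rod, x away from its handle. Its angle says nothing about the slots.
- spring_yellow_center (a point): Middle of the yellow spring, 33 mm in diameter, 50 mm tall, standing on the bench; to be left alone.
- spring_blue_center (a point): Middle of the blue spring, 48 mm in diameter, 60 mm tall, standing on the bench; to be left alone.
There are look-alikes about, which are no part of the job. Of the things shaped like the spring, the green one is meant.

How it is judged:
By the outcome, as a careful person would: the job done as asked, in the order asked, and still so for the second after the job is handed in, with the robot touching nothing.
It also fails if it takes over 72 s, if anything falls off the work surface, if the arm or the gripper's body presses on something with over 40 N, if the wrist force passes 120 N, or if a joint passes its speed limit or range.

## Working session

There is one attempt and no reset: what is moved stays moved. The work goes in short steps, Python scripts to look and compute and a shell command to move; the robot and the scene stay as the last step left them, time stands still between calls to the robot, and variables do not carry over. Pictures are saved under pics/ and viewed, and the job is handed in when it is done.

```bash
ls; mkdir -p pics; cat > h.py <<'E'
import numpy as np, cv2
from workcell import ctrl
def snap(n,f=None):
    c=ctrl.read_camera(n)
    np.savez(f'{f or n}.npz',**{k:np.array(v) for k,v in c.items()})
    if f: cv2.imwrite(f'pics/{f}.png',c['img'][:,:,::-1])
    return c
def world(c,u,v,d=None):
    if d is None: d=c['depth'][int(v),int(u)]
    p=np.linalg.inv(c['intrinsics'])@np.array([u,v,1.])*d
    return np.array(c['R']).T@(p-c['t'])
def cloud(c):
    d=c['depth'];v,u=np.indices(d.shape)
    K=c['intrinsics'];P=np.stack([(u-K[0,2])/K[0,0]*d,(v-K[1,2])/K[1,1]*d,d],-1)
    return (P-c['t'])@np.array(c['R'])
def proj(c,X):
    p=c['intrinsics']@(np.array(c['R'])@X+c['t']);return p[:2]/p[2]
E
python3 - <<'E'
from h import *
for n in ['scene','side','wrist']: 
    c=snap(n,n+'0'); print(n,c['intrinsics'][0],np.round(-np.array(c['R']).T@c['t']))
print({k:np.round(v,3) for k,v in ctrl.observe().items()})
E
```

```text
pics
scene [385.15229414   0.         259.78060685] [ 804. -468.  579.]
side [371.59883711   0.         255.26190875] [ 235. -372.  715.]
wrist [267.68483655   0.         255.60743268] [195. 544. 383.]
{'clock': np.float64(0.15), 'joint_pos': array([ 0.989,  0.276,  1.506, -0.   ,  1.361, -0.121]), 'dq': array([ 0.   , -0.002, -0.006,  0.   , -0.   ,  0.   ]), 'tau': array([ 2.0000e-03, -4.0492e+01, -2.3743e+01,  7.0000e-02,  3.1000e-02,
       -0.0000e+00]), 'tcp_pos': array([255.457, 514.717, 226.851]), 'tool_rot': array([-3.14 , -0.   ,  2.681]), 'contact_force': array([0.999, 0.32 , 0.697]), 'wrist_torque': array([-0.06 ,  0.005, -0.005]), 'grip_width': np.float64(94.041)}
```

View pics/scene0.png

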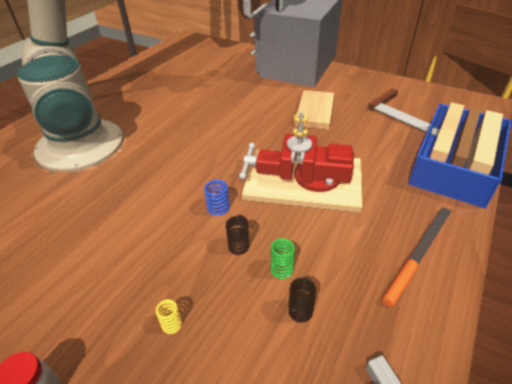

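View pics/side0.png

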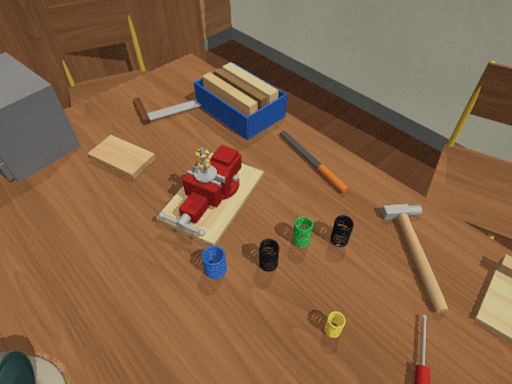

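View pics/wrist0.png

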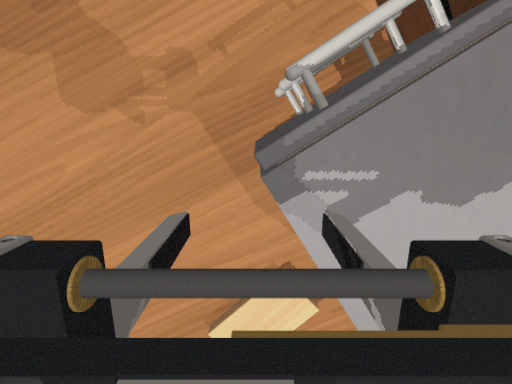

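Candidates in the scene view are green (282,258), black (238,235), black (301,299), blue (217,198) and yellow (169,317). By the description, the green one at (282,258) is meant; it appears in the side view at (303,232). Next I check it in a crop and measure.

```bash
python3 - <<'E'
from h import *
def crop(c,r,s,f):
    x0,y0,x1,y1=r; cv2.imwrite(f,cv2.resize(c['img'][y0:y1,x0:x1,::-1],None,fx=s,fy=s,interpolation=cv2.INTER_CUBIC))
L={n:dict(np.load(n+'0.npz')) for n in ['scene','side']}
a=cv2.resize(L['scene']['img'][215:315,220:330],None,fx=4,fy=4,interpolation=2)
b=cv2.resize(L['side']['img'][140:260,150:270],(400,400),interpolation=2)
d=cv2.resize(L['side']['img'][195:265,265:335],(400,400),interpolation=2)
cv2.imwrite('pics/crop1.png',np.hstack([d,b])[:,:,::-1])
for n,c in L.items():
    P=cloud(c);h=cv2.cvtColor(c['img'],cv2.COLOR_RGB2HSV);H,S,V=h[...,0],h[...,1],h[...,2]
    z=P[...,2]; up=(c['depth']>0)&(z>8)
    reg={'scene':{'green':(262,230,302,290),'blue':(200,175,232,220),'yellow':(150,295,185,340),'blk1':(222,212,252,258),'blk2':(285,272,320,325)},
     'side':{'green':(285,210,320,255),'blue':(198,240,230,285),'yellow':(320,305,350,342),'blk1':(255,235,282,275),'blk2':(328,210,357,250)}}[n]
    for k,(x0,y0,x1,y1) in reg.items():
        m=np.zeros(H.shape,bool);m[y0:y1,x0:x1]=1
        m&=up
        if k=='green': m&=(H>45)&(H<80)&(S>100)
        q=P[m]; top=q[q[:,2]>q[:,2].max()-12]
        # circle centre from xy extents of top
        print(n,k,m.sum(),'max z',q[:,2].max().round(1),'top mid',((np.percentile(top,2,0)+np.percentile(top,98,0))/2).round(1),'extent',np.ptp(top,0).round(1))
E
```

```text
scene green 715 max z 67.7 top mid [629.9 -98.6  61.7] extent [39.  39.7 12. ]
scene blue 555 max z 65.0 top mid [467.8 -41.9  59.2] extent [98.8 87.5 11.8]
scene yellow 550 max z 50.6 top mid [ 522.2 -276.8   44.5] extent [32.8 31.7 12. ]
scene blk1 642 max z 69.5 top mid [533.6 -90.4  63.3] extent [41.5 40.8 11.9]
scene blk2 899 max z 69.8 top mid [ 693.9 -156.7   63.4] extent [39.6 40.1 11.9]
side green 431 max z 69.1 top mid [627.1 -99.3  62.8] extent [40.2 39.4 12. ]
side blue 636 max z 61.8 top mid [438.6 -23.8  55.9] extent [47.  47.5 11.9]
side yellow 353 max z 52.8 top mid [ 519.6 -277.2   46.6] extent [32.  30.7 12. ]
side blk1 485 max z 69.9 top mid [531.  -90.8  64. ] extent [40.3 40.5 12. ]
side blk2 457 max z 70.9 top mid [ 691.1 -157.2   64.7] extent [41.  39.5 11.9]
```

View pics/crop1.png

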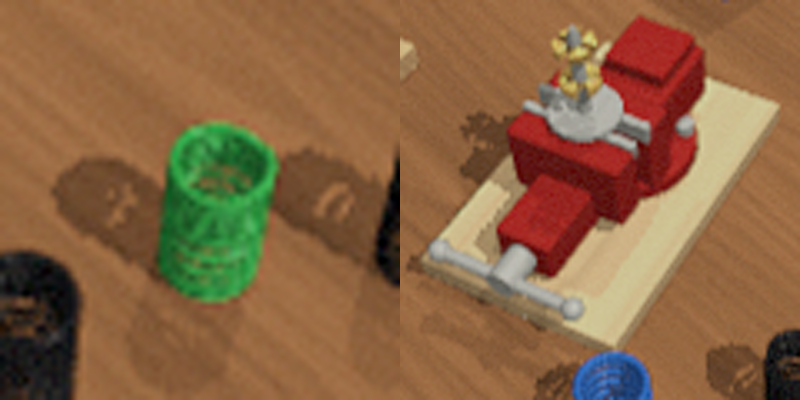

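```bash
python3 - <<'E'
from h import *
L={n:dict(np.load(n+'0.npz')) for n in ['scene','side','wrist']}
w=L['wrist'];print('wrist optical axis',w['R'][2].round(3),'imgx',w['R'][0].round(3), 'tcp px',proj(w,np.array([255.7,515,227.5])))
for n,(x0,y0,x1,y1) in {'scene':(285,108,315,165),'side':(190,145,225,190)}.items():
    c=L[n];P=cloud(c);h=cv2.cvtColor(c['img'],cv2.COLOR_RGB2HSV);H,S,V=[h[...,i] for i in range(3)]
    m=np.zeros(H.shape,bool);m[y0:y1,x0:x1]=1;m&=c['depth']>0
    g=m&(S<60)&(np.abs(P[...,2]-105)<5);q=P[g]
    print(n,'flange',g.sum(),((np.percentile(q,2,0)+np.percentile(q,98,0))/2).round(1),np.ptp(q,0).round(1))
    for z0,z1 in ((125,140),(157,172),(165,190)):
        g=m&(P[...,2]>z0)&(P[...,2]<z1)&((S>90)|(z0==165))
        q=P[g]
        if len(q):print(z0,g.sum(),np.median(q,0).round(1),((np.percentile(q,3,0)+np.percentile(q,97,0))/2).round(1),np.ptp(q,0).round(1))
E
```

```text
wrist optical axis [ 0.21  -0.105 -0.972] imgx [ 0.444  0.896 -0.001] tcp px [257.32735577 236.48224479]
scene flange 265 [550.6 132.5 103.6] [49.4 51.4  8.5]
125 91 [552.6 130.6 132.4] [550.2 133.8 131.6] [28.2 30.2  9.1]
157 103 [551.4 131.  164.4] [550.4 133.3 163.3] [27.9 28.9 10.5]
165 56 [550.8 131.7 166.6] [551.5 133.7 171.6] [26.9 24.2 13.8]
side flange 260 [547.3 133.8 103.8] [49.6 70.2  9.6]
125 74 [545.8 132.2 133.5] [547.9 133.2 132. ] [30.2 30.2  9.7]
157 81 [545.6 130.4 165.5] [547.2 132.4 164.4] [27.7 28.  11.6]
165 71 [546.5 131.2 167. ] [548.1 131.8 171.7] [27.7 27.6 15. ]
```

```bash
python3 - <<'E'
from h import *
w=dict(np.load('wrist0.npz'));P=cloud(w)
for u,v in [(300,180),(320,260),(370,310),(400,180),(480,150),(330,300),(260,160)]: print(u,v,P[v,u].round())
s=dict(np.load('scene0.npz'));P=cloud(s);q=P[0:80,250:340].reshape(-1,3);q=q[(q[:,2]>20)&(q[:,2]<500)&(q[:,0]<800)&(q[:,1]<900)];print(q.min(0),q.max(0))
E
```

```text
300 180 [242. 555. 200.]
320 260 [304. 544. 200.]
370 310 [284. 554. 285.]
400 180 [273. 618. 200.]
480 150 [277. 674. 199.]
330 300 [498. 530.  -1.]
260 160 [218. 536. 187.]
[156.80727609 464.47880272  20.21454764] [413.32905448 790.39834492 240.16630761]
```

```bash
python3 -m creep '[[[100,0,0,-0.05,0],[100,-0.05,-0.02,-0.06,0],[100,-0.1,-0.04,-0.06,0],[100,-0.15,-0.06,-0.06,0],[100,-0.2,-0.08,-0.06,0],[100,-0.25,-0.105,-0.06,0],[100,-0.3,-0.125,-0.06,0],[100,-0.35,-0.148,-0.06,0]]]'
python3 -m creep '[[[100,-0.05,-0.021,0,0],[100,-0.1,-0.042,0.01,0],[100,-0.15,-0.064,0.04,0],[100,-0.15,-0.064,0.065,0],[100,-0.15,-0.064,0.065,0],[100,-0.15,-0.064,0.065,0],[100,-0.15,-0.064,0.065,0],[100,-0.15,-0.064,0.065,0]]]'
python3 - <<'E'
from h import *
c=snap('wrist','w_rod')
print(proj(c,np.array([549,133,105.])),proj(c,np.array([549,133,180.])), ctrl.observe()['joint_pos'].round(2))
E
```

```text
clock: 0.95
tcp_pos: [484.6, 249.0, 287.3]
tool_rot: [3.141, -0.0, 2.681]
contact_force: [0.8, 0.3, 0.6]
grip_width: 94.0
clock: 1.75
tcp_pos: [589.7, 128.0, 224.4]
tool_rot: [3.14, 0.002, 2.682]
contact_force: [0.0, -0.4, 0.0]
grip_width: 94.1
[242.67942115 154.00439326] [238.31250614 164.46028638] [ 0.1   0.32  1.45  0.    1.37 -1.01]
```

View pics/w_rod.png

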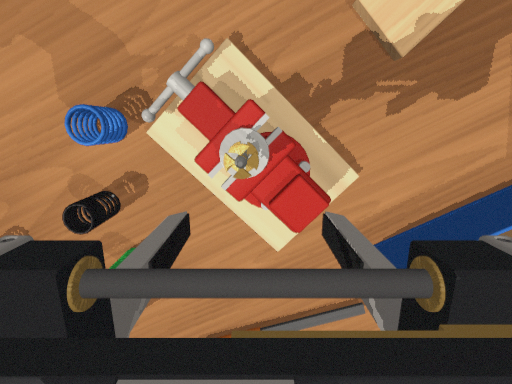

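```bash
python3 - <<'E'
from h import *
c=dict(np.load('w_rod.npz'))
cv2.imwrite('pics/rodcrop.png',cv2.resize(c['img'][120:190,205:285,::-1],None,fx=10,fy=8.5,interpolation=cv2.INTER_CUBIC)[:595])
P=cloud(c)
h=cv2.cvtColor(c['img'],cv2.COLOR_RGB2HSV)
d=P[120:190,205:285,2]
for lo,hi in((100,108),(128,138),(160,170),(172,184)):
  m=(P[...,2]>lo)&(P[...,2]<hi);m[:120]=0;m[190:]=0;m[:,:205]=0;m[:,285:]=0
  q=P[m];print(lo,len(q),((np.percentile(q,2,0)+np.percentile(q,98,0))/2).round(1),np.ptp(q,0).round(1),np.median(q,0).round(1))
E
```

```text
100 1113 [548.8 134.5 103.2] [50.8 83.4  6.5] [541.5 141.  104.5]
128 196 [549.  134.9 133.7] [28.2 27.   7.6] [547.7 136.2 134.5]
160 549 [549.  134.3 164.7] [28.4 28.8  9.8] [548.6 134.7 166.4]
172 91 [548.8 134.2 176.7] [8.3 8.1 9.3] [548.3 134.5 176.8]
```

View pics/rodcrop.png

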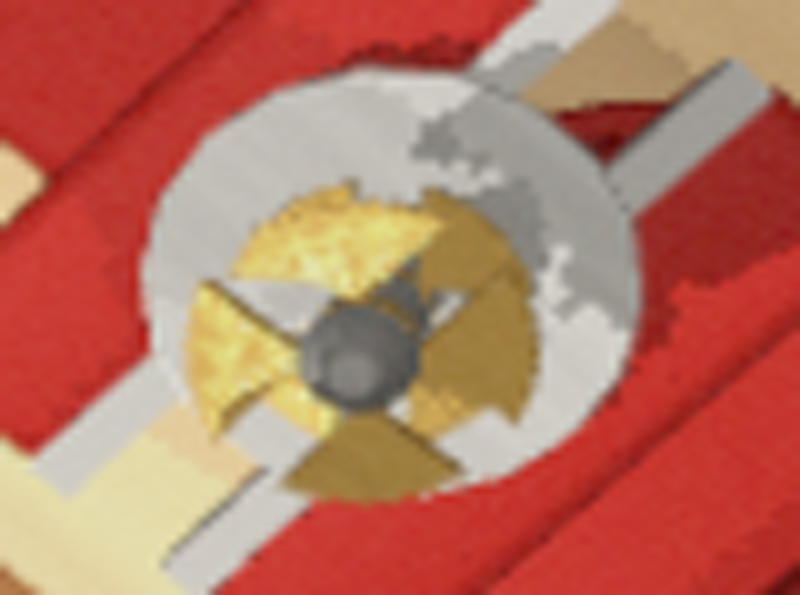

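```bash
cat > slots.py <<'E'
from h import *
import sys
def slots(c,C,zu,zl,lim=5):
  for nm,z0 in(('up',zu),('low',zl)):
    s=''; sc=[]
    th=np.radians(np.arange(0,360,2)); Z=np.zeros((len(th),5))
    for j,r in enumerate((8.5,9.5,10.5,11.5,12.5)):
        X=np.stack([C[0]+r*np.cos(th),C[1]+r*np.sin(th),np.full_like(th,z0)])
        p=c['intrinsics']@(np.array(c['R'])@X+np.array(c['t'])[:,None]);u=p[0]/p[2];v=p[1]/p[2]
        Z[:,j]=cloud(c)[np.round(v).astype(int),np.round(u).astype(int),2]
    f=lambda z:'#' if abs(z-z0)<3 else ('.' if z<z0 else '^')
    print(nm)
    for j in range(5): print(''.join(f(z) for z in Z[:,j]))
    g=np.where(np.abs(Z-z0)<3,1,np.where(Z<z0,-1,0))
    best=[]
    for a in np.arange(0,90,1.):
        s=0
        for j,r in enumerate((8.5,9.5,10.5,11.5,12.5)):
            d=(th-np.radians(a)+np.pi/4)%(np.pi/2)-np.pi/4
            ins=np.abs(r*np.sin(d))<3.25
            s+=np.sum(np.where(ins,-g[:,j],g[:,j]))
        best.append(s)
    best=np.array(best);o=np.argsort(-best)[:5];print('slot angle mod 90:',o,best[o])
E
python3 - <<'E'
from slots import *
c=dict(np.load('w_rod.npz'))
slots(c,(549,134.4),166.7,134.7)
E
```

```text
up
##...................#########################.....................#########################....................########################......................######################
##.................############################...................###########################....................#######################....................########################
##.................#############################................##############################..................#########################..................#########################
###...............###############################.................#############################...............############################................######^^##################
####..............################################...............##############################..............#############################...............###########################
slot angle mod 90: [21 23 22 24 20] [822 822 814 802 790]
low
#########^^^^^^^^^^^^^^^^^^^^^^^^^^^^^^^#########################^^^^^^^^^^^^^^^^^^^^^^^^^^^^^^^^^^^^^^^^####......................^^^^^^^^^^^^^^^^^^^^^^^^^^^^^^^^^^^^^^^^^^^^^####
########^^^^^^^^^^^^^^^^^^^^^^^^^^^^^^^^^######################^^^^^^^^^^^^^^^^^^^^^^^^^^^^^^^^^^^^^^^^^######.................^^^^^^^^^^^^##^^^^^^^^^^^^^^^^^^^^^^^^^^^^^^^...#####
#########^^^^^^^^^^^^^^^^^^^^^^^^^^^^^^^^^^#####################^^^^^^^^^^^^^^^^^^^^^^^^^^^^^^^^^^^^^^^#########............^^^^^^^^^^^^^^^^####^^^^^^^^^^^^^^^^^^^^^^^^^.....######
##########^^^^^^^^^^^^^^^^^^^^^^^^^^^^^^^^^^^##################^^^^^^^^^^^^^^^^^^^^^^^^^^^^^^^^^^^^^^^^^#########.........^^^^^^^^^^^^^^^^^^#################^^^^^^^^^^^^^^...######
#########^^^^^^^^^^^^^^^^^^^^^^^^^^^^^^^^^^^^^################^^#####...............##^^^^#^^^^^^^^^^^^^#########.......^^^^^^^^^^^^^^^^^^^^##################^^^^^^^^^^^^^^^#######
slot angle mod 90: [61 59 60 62 58] [336 334 334 324 320]
```

```bash
python3 - <<'E'
from h import *
o=ctrl.observe();print(o['clock'],o['tcp_pos'],o['tool_rot'],o['dq'])
E
```

```text
1.8 [589.66258598 127.97035512 224.30865734] [3.13972550e+00 2.37003672e-03 2.68248156e+00] [-0.00151101  0.00228974  0.0050006  -0.00244896 -0.00368429 -0.00035457]
```

```bash

python3 -m creep '[[[100,-0.034,-0.031,0,0],[100,-0.068,-0.062,0,0],[100,-0.102,-0.093,0,0],[100,-0.136,-0.124,0.02,0],[100,-0.17,-0.155,0.05,0],[100,-0.2026,-0.1864,0.08,0],[100,-0.2026,-0.1864,0.099,0],[100,-0.2026,-0.1864,0.099,0]]]'
python3 - <<'E'
from h import *
c=snap('wrist','w_green')
p=proj(c,np.array([628.5,-99,70.]));print(p, ctrl.observe()['tcp_pos'])
E
```

```text
clock: 2.6
tcp_pos: [686.5, -130.9, 120.2]
tool_rot: [-3.141, -0.006, 2.679]
contact_force: [-0.4, 0.3, 0.3]
grip_width: 94.0
[260.07464267 127.70092048] [ 687.37472033 -129.77061827  122.50778707]
```

View pics/w_green.png

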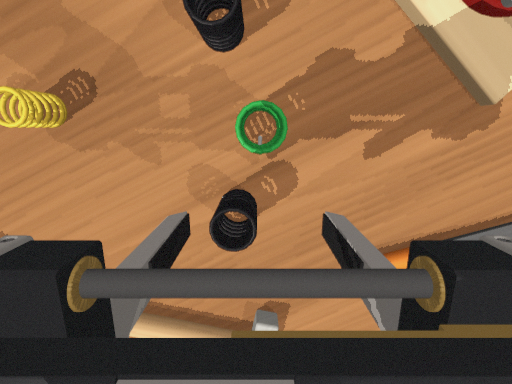

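```bash
python3 - <<'E'
from h import *
c=snap('wrist','w_green2')
cv2.imwrite('pics/gcrop.png',cv2.resize(c['img'][97:157,231:291,::-1],None,fx=9.5,fy=9.5,interpolation=cv2.INTER_CUBIC))
P=cloud(c);q=P[90:165,225:300]
h=cv2.cvtColor(c['img'],cv2.COLOR_RGB2HSV)[90:165,225:300]
m=(h[...,0]>45)&(h[...,0]<80)&(h[...,1]>80)&(q[...,2]>64)
t=q[m];print('top ring',m.sum(),((t.min(0)+t.max(0))/2).round(1),np.ptp(t,0).round(1))
A=np.c_[2*t[:,:2],np.ones(len(t))];s=np.linalg.lstsq(A,(t[:,:2]**2).sum(1),rcond=None)[0];print(s[:2])
C=s[:2];r=np.hypot(q[...,0]-C[0],q[...,1]-C[1])
m2=(r<16)&(q[...,2]>2)&(q[...,2]<12)
t=q[m2];d=t-[*C,0];print('tail pts',len(t),t[:,2].min(),np.c_[d,np.degrees(np.arctan2(d[:,1],d[:,0]))][::max(1,len(t)//25)].round(1))
E
```

```text
top ring 647 [628.3 -98.4 171.7] [ 39.2  39.9 215.4]
[628.63171317 -98.13176965]
tail pts 30 4.275780655098816 [[  6.6  -4.9   5.6 -36.2]
 [  7.1  -4.    5.3 -29.2]
 [  7.5  -3.1   5.6 -22.2]
 [  7.5  -5.3   6.1 -35.2]
 [  7.9  -4.4   7.  -29. ]
 [  8.4  -3.5   5.5 -22.6]
 [  8.4  -5.7   5.1 -34.3]
 [  8.8  -4.8   7.  -28.7]
 [  9.3  -3.9   5.9 -23. ]
 [  9.7  -3.    5.3 -17.3]
 [  9.3  -6.2   5.7 -33.6]
 [  9.7  -5.3   6.5 -28.5]
 [ 10.2  -4.4   5.8 -23.3]
 [ 10.7  -3.5   4.7 -18. ]
 [ 10.1  -6.6   6.5 -33.1]
 [ 10.6  -5.7   5.6 -28.3]
 [ 11.   -4.8   6.  -23.5]
 [ 10.7  -8.    4.3 -36.8]
 [ 11.1  -7.1   5.3 -32.5]
 [ 11.5  -6.1   6.  -28.1]
 [ 11.9  -5.2   6.  -23.7]
 [ 11.5  -8.4   4.9 -36.1]
 [ 11.9  -7.5   7.4 -32.2]
 [ 12.4  -6.6   6.4 -28. ]
 [ 12.9  -5.7   5.3 -23.8]
 [ 12.4  -8.8   4.8 -35.4]
 [ 12.8  -7.9   5.5 -31.7]
 [ 13.2  -7.    6.3 -27.9]
 [ 13.7  -6.1   6.6 -24.1]
 [ 14.1  -7.5   6.2 -27.8]]
```

View pics/gcrop.png

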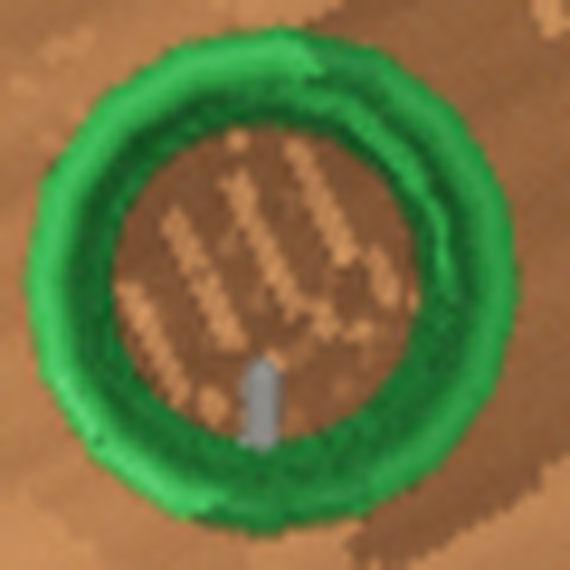

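```bash

python3 -m creep '[[[100,0.03,0.001,0,0],[100,0.06,0.0018,0,0],[100,0.0667,0.0018,0,0],[100,0.0667,0.0018,0.015,0],[100,0.0667,0.0018,0.035,0],[100,0.0667,0.0018,0.055,0],[100,0.0667,0.0018,0.0625,0],[100,0.0667,0.0018,0.0625,0]]]'
python3 - <<'E'
from h import *
o=ctrl.observe();print(o['tcp_pos'],o['tool_rot'],o['contact_force'])
c=snap('scene','s1');cv2.imwrite('pics/s1c.png',cv2.resize(c['img'][170:310,210:350,::-1],None,fx=4,fy=4))
E
```

```text
clock: 3.5
tcp_pos: [629.7, -98.4, 61.3]
tool_rot: [3.141, 0.0, 2.682]
contact_force: [-0.2, -0.0, -0.7]
grip_width: 94.2
[629.72260257 -98.40888374  61.26540768] [3.14138499e+00 4.36918543e-04 2.68182363e+00] [-0.22345132 -0.00389671 -0.67636135]
```

View pics/s1c.png

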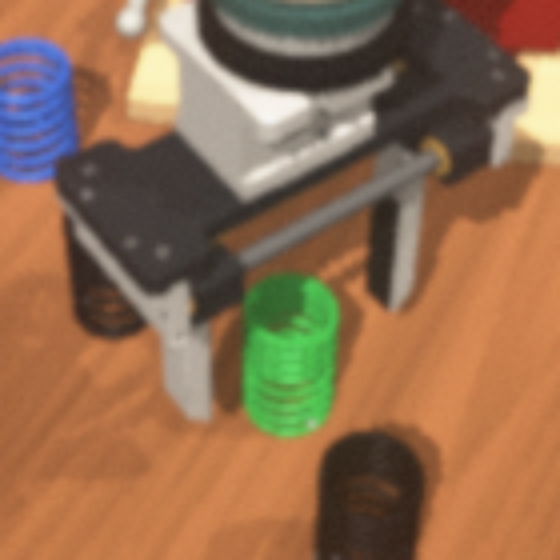

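```bash

python3 -m creep '[[[40,0,0,0,0],[40,0,0,0,0],[40,0,0,0,0],[40,0,0,0,0],[40,0,0,0,0],[30,0,0,0,0],[30,0,0,0,0],[30,0,0,0,0]]]'
```

```text
clock: 4.35
tcp_pos: [629.3, -98.9, 61.0]
tool_rot: [3.141, 0.0, 2.681]
contact_force: [0.2, 0.6, 1.0]
grip_width: 41.1
```

```bash

python3 -m creep '[[[30,0,0,-0.02,0],[30,0,0,-0.05,0],[30,0,0,-0.09,0],[30,0,0,-0.13,0],[30,0,0,-0.17,0],[30,0,0,-0.2,0],[30,0,0,-0.21,0],[30,0,0,-0.21,0]]]'
python3 - <<'E'
from h import *
for n in ('wrist','scene','side'): c=snap(n,'l_'+n)
o=ctrl.observe();print(o['tcp_pos'],o['tool_rot'],o['contact_force'],o['joint_pos'])
a=dict(np.load('l_wrist.npz'))['img'];s=dict(np.load('l_scene.npz'));d=dict(np.load('l_side.npz'))
p=proj(s,np.array([629,-98.5,235])).astype(int);q=proj(d,np.array([629,-98.5,235])).astype(int);print(p,q)
f=lambda c,p:cv2.resize(c['img'][max(p[1]-50,0):p[1]+50,p[0]-50:p[0]+50],(400,400))
cv2.imwrite('pics/lift.png',np.hstack([f(s,p),f(d,q)])[:,:,::-1])
E
```

```text
clock: 5.15
tcp_pos: [629.7, -99.2, 271.9]
tool_rot: [3.141, 0.002, 2.681]
contact_force: [0.3, -0.4, -2.1]
grip_width: 41.5
[628.10947974 -98.79948253 268.34755021] [-3.14072043 -0.00448655  2.68076105] [-1.63764771e-01 -1.26899072e-03 -1.94521624e+00] [-2.65393498e-01  3.53714309e-01  1.28980788e+00  1.56835757e-05
  1.50264099e+00 -1.37536128e+00]
[284 169] [312 167]
```

View pics/lift.png

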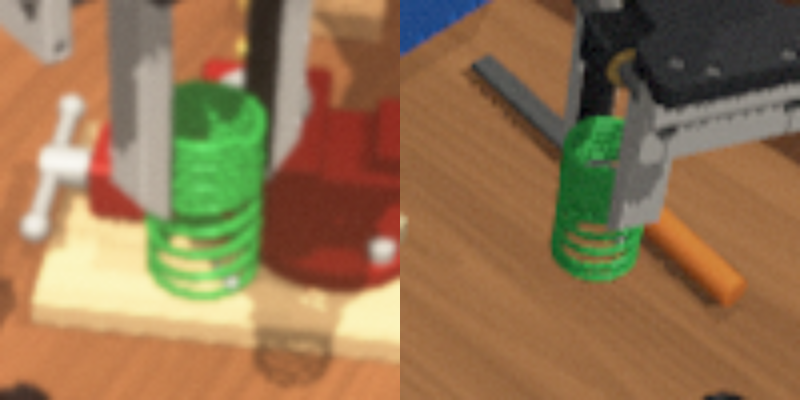

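View pics/l_wrist.png

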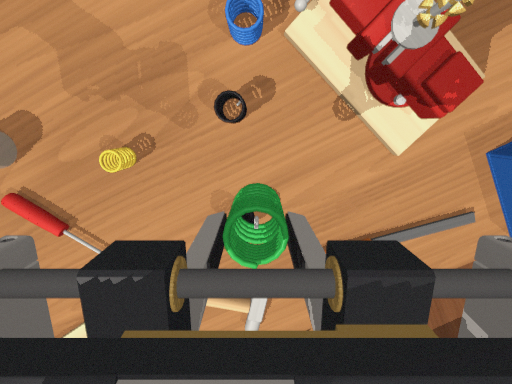

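```bash

python3 -m creep '[[[30,0.03,0.03,0,0.1],[30,0.06,0.06,0,0.22],[30,0.09,0.089,0,0.34],[30,0.12,0.118,0,0.46],[30,0.15,0.148,0,0.58],[30,0.1749,0.1725,0,0.698],[30,0.1749,0.1725,0,0.698],[30,0.1749,0.1725,0,0.698]]]'
cat > look.py <<'E'
from h import *
import sys
tag=sys.argv[1]
C={n:snap(n,f'{tag}_{n}') for n in ('wrist','scene','side')}
o=ctrl.observe();print(o['clock'],o['tcp_pos'].round(1),o['tool_rot'].round(3),o['contact_force'].round(2),o['joint_pos'].round(2))
X=np.array([549,134,185.])
im=[]
for n in('scene','side'):
    p=proj(C[n],X).astype(int);a=C[n]['img'][max(p[1]-40,0):p[1]+40,p[0]-40:p[0]+40];im.append(cv2.resize(a,(400,400),interpolation=cv2.INTER_CUBIC))
cv2.imwrite(f'pics/{tag}.png',np.hstack(im)[:,:,::-1])
cv2.imwrite(f'pics/{tag}_wc.png',cv2.resize(C['wrist']['img'][160:280,195:315,::-1],(560,560),interpolation=cv2.INTER_CUBIC))
E
python3 look.py a
```

```text
clock: 6.1
tcp_pos: [548.4, 133.5, 269.3]
tool_rot: [-3.139, -0.0, 1.986]
contact_force: [-0.0, -0.2, -1.0]
grip_width: 41.6
6.25 [549.4 132.1 270. ] [-3.14   0.     1.982] [ 0.5  -0.69 -1.63] [ 0.11  0.24  1.45 -0.    1.45 -0.3 ]
```

View pics/a.png

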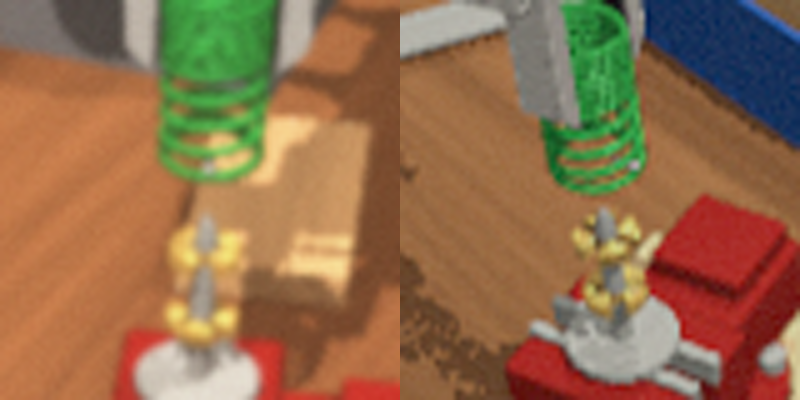

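View pics/a_wc.png

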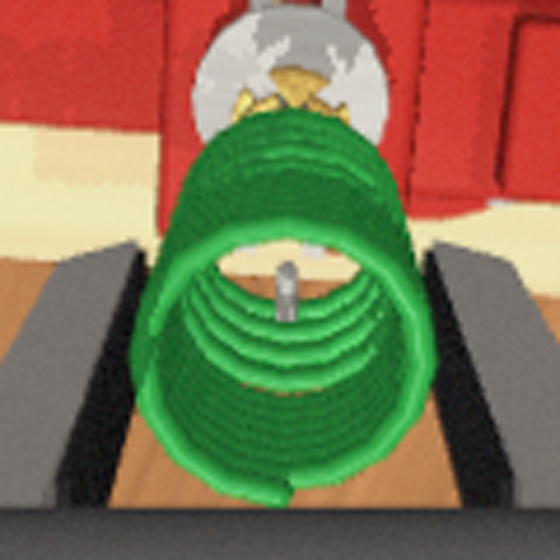

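```bash
cat > lat.py <<'E'
from h import *
import sys
def latz(c,C=(549,134)):
    R=np.array(c['R']);cc=-R.T@np.array(c['t']);n=np.array([cc[0]-C[0],cc[1]-C[1],0]);n/=np.linalg.norm(n);l=np.cross([0,0,1],n)
    v,u=np.indices(c['depth'].shape);K=c['intrinsics']
    D=np.stack([(u-K[0,2])/K[0,0],(v-K[1,2])/K[1,1],np.ones(u.shape)],-1)@R
    k=(np.array([*C,0])-cc)@n/(D@n);X=cc+D*k[...,None]
    return (X-[*C,0])@l,X[...,2],l
def mids(c,m,zs,dz=6):
    s,z,l=latz(c);o=[]
    for z0 in zs:
        k=m&(np.abs(z-z0)<dz)&(np.abs(s)<60)
        o.append((z0,k.sum(),((np.percentile(s[k],1)+np.percentile(s[k],99))/2).round(2),np.ptp(s[k]).round(1)) if k.sum()>10 else (z0,0))
    return o,l
def run(tag,foot):
  for n in('scene','side'):
    c0=dict(np.load(n+'0.npz'));c=dict(np.load(f'{tag}_{n}.npz'))
    h=cv2.cvtColor(c0['img'],cv2.COLOR_RGB2HSV);b=(h[...,0]>18)&(h[...,0]<32)&(h[...,1]>110)
    P=cloud(c0);b&=(np.hypot(P[...,0]-549,P[...,1]-134)<22)&(P[...,2]>115)
    o,l=mids(c0,b,(134,132,164,166),7);print(n,l.round(2),'brass',o)
    # flange
    h=cv2.cvtColor(c['img'],cv2.COLOR_RGB2HSV);g=(h[...,0]>45)&(h[...,0]<80)&(h[...,1]>90)
    o,l=mids(c,g,np.array([5,10,15,20,25,30])+foot,5);print('   green',o)
if __name__=='__main__': run(sys.argv[1],float(sys.argv[2]))
E
python3 lat.py a 209
```

```text
scene [ 0.92  0.39 -0.  ] brass [(134, np.int64(43), np.float64(1.14), np.float64(26.5)), (132, np.int64(49), np.float64(1.2), np.float64(26.5)), (164, np.int64(58), np.float64(1.09), np.float64(25.8)), (166, np.int64(61), np.float64(1.09), np.float64(25.8))]
   green [(np.float64(214.0), np.int64(48), np.float64(0.19), np.float64(35.8)), (np.float64(219.0), np.int64(70), np.float64(0.53), np.float64(35.5)), (np.float64(224.0), np.int64(70), np.float64(1.25), np.float64(35.2)), (np.float64(229.0), np.int64(77), np.float64(1.37), np.float64(36.6)), (np.float64(234.0), np.int64(80), np.float64(1.43), np.float64(38.6)), (np.float64(239.0), np.int64(83), np.float64(0.63), np.float64(38.8))]
side [ 0.85 -0.53  0.  ] brass [(134, np.int64(34), np.float64(-1.42), np.float64(25.6)), (132, np.int64(34), np.float64(-1.42), np.float64(25.6)), (164, np.int64(27), np.float64(-1.44), np.float64(26.9)), (166, np.int64(24), np.float64(-1.2), np.float64(26.6))]
   green [(np.float64(214.0), np.int64(48), np.float64(-0.05), np.float64(38.9)), (np.float64(219.0), np.int64(56), np.float64(0.09), np.float64(39.2)), (np.float64(224.0), np.int64(65), np.float64(0.16), np.float64(38.5)), (np.float64(229.0), np.int64(53), np.float64(0.08), np.float64(38.3)), (np.float64(234.0), np.int64(45), np.float64(0.46), np.float64(38.9)), (np.float64(239.0), np.int64(46), np.float64(8.43), np.float64(22.2))]
```

```bash

python3 -m creep '[[[30,0.0012,0.0001,0,0],[30,0.0012,0.0001,0.008,0],[30,0.0012,0.0001,0.016,0],[30,0.0012,0.0001,0.024,0],[30,0.0012,0.0001,0.03,0],[30,0.0012,0.0001,0.035,0],[30,0.0012,0.0001,0.036,0],[30,0.0012,0.0001,0.036,0]]]'
python3 look.py b; python3 lat.py b 173
```

```text
clock: 7.05
tcp_pos: [548.9, 134.4, 234.8]
tool_rot: [-3.141, -0.0, 1.983]
contact_force: [0.5, 0.1, -1.7]
grip_width: 41.8
7.2 [549.1 134.4 235.4] [3.141 0.    1.983] [-0.35 -0.31 -1.72] [ 0.12  0.26  1.51  0.    1.37 -0.3 ]
scene [ 0.92  0.39 -0.  ] brass [(134, np.int64(43), np.float64(1.14), np.float64(26.5)), (132, np.int64(49), np.float64(1.2), np.float64(26.5)), (164, np.int64(58), np.float64(1.09), np.float64(25.8)), (166, np.int64(61), np.float64(1.09), np.float64(25.8))]
   green [(np.float64(178.0), np.int64(54), np.float64(2.22), np.float64(37.1)), (np.float64(183.0), np.int64(63), np.float64(2.05), np.float64(36.8)), (np.float64(188.0), np.int64(75), np.float64(1.67), np.float64(36.9)), (np.float64(193.0), np.int64(71), np.float64(1.43), np.float64(36.4)), (np.float64(198.0), np.int64(61), np.float64(1.64), np.float64(36.5)), (np.float64(203.0), np.int64(63), np.float64(1.42), np.float64(36.2))]
side [ 0.85 -0.53  0.  ] brass [(134, np.int64(34), np.float64(-1.42), np.float64(25.6)), (132, np.int64(34), np.float64(-1.42), np.float64(25.6)), (164, np.int64(27), np.float64(-1.44), np.float64(26.9)), (166, np.int64(24), np.float64(-1.2), np.float64(26.6))]
   green [(np.float64(178.0), np.int64(39), np.float64(-1.03), np.float64(38.3)), (np.float64(183.0), np.int64(43), np.float64(-0.93), np.float64(38.8)), (np.float64(188.0), np.int64(49), np.float64(-0.74), np.float64(38.4)), (np.float64(193.0), np.int64(51), np.float64(-1.3), np.float64(37.3)), (np.float64(198.0), np.int64(45), np.float64(-0.87), np.float64(37.9)), (np.float64(203.0), np.int64(46), np.float64(6.55), np.float64(23.6))]
```

View pics/b.png

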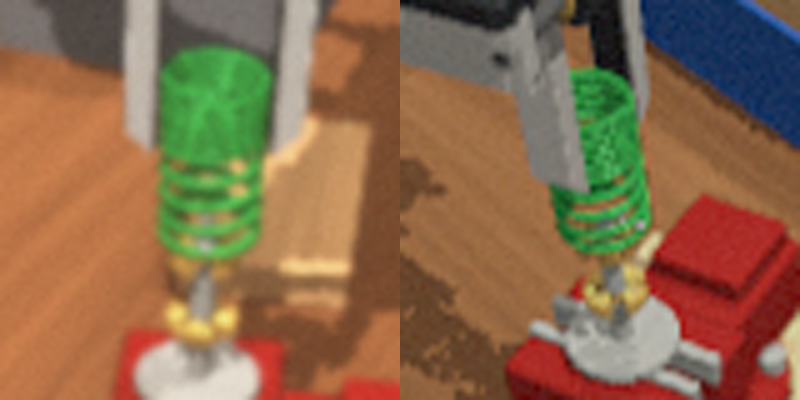

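View pics/b_wc.png

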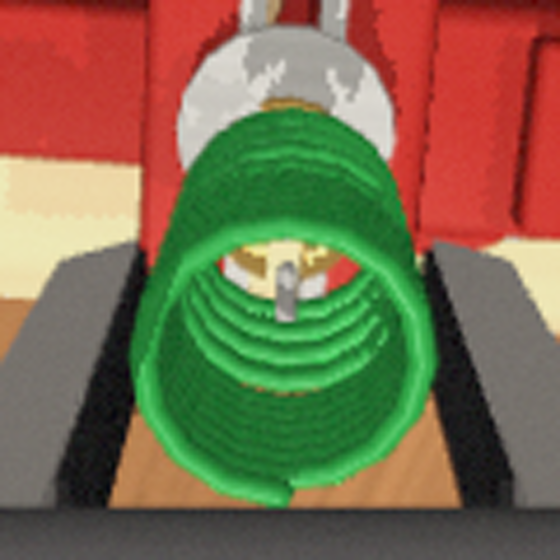

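```bash

python3 -m creep '[[[30,0,-0.0002,0.003,0],[30,0,-0.0002,0.006,0],[30,0,-0.0002,0.008,0],[30,0,-0.0002,0.01,0],[30,0,-0.0002,0.012,0],[30,0,-0.0002,0.013,0],[30,0,-0.0002,0.014,0],[30,0,-0.0002,0.014,0]]]'
python3 look.py c
```

```text
clock: 8.0
tcp_pos: [548.6, 134.3, 220.8]
tool_rot: [-3.141, -0.0, 1.983]
contact_force: [0.4, -0.0, -1.8]
grip_width: 41.5
8.15 [548.8 134.3 221.1] [3.141 0.    1.983] [-0.08 -0.05 -2.34] [ 0.12  0.26  1.54  0.    1.34 -0.3 ]
```

View pics/c_wc.png

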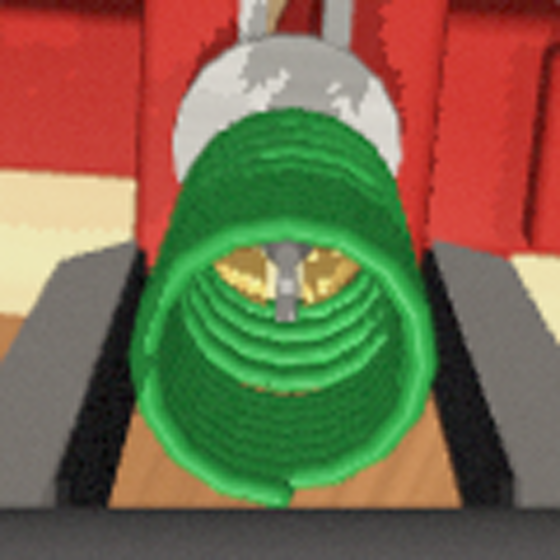

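```bash

python3 -m creep '[[[30,0,0,0.002,0],[30,0,0,0.004,0],[30,0,0,0.005,0],[30,0,0,0.005,0],[30,0,0,0.005,0]]]'
python3 -m creep '[[[30,0,0,0.002,0],[30,0,0,0.004,0],[30,0,0,0.006,0],[30,0,0,0.008,0],[30,0,0,0.009,0],[30,0,0,0.01,0],[30,0,0,0.01,0],[30,0,0,0.01,0]]]'
python3 look.py d; python3 lat.py d 145
```

```text
clock: 8.65
tcp_pos: [548.7, 134.3, 215.9]
tool_rot: [3.142, -0.0, 1.983]
contact_force: [-0.5, -0.1, -1.7]
grip_width: 41.1
clock: 9.45
tcp_pos: [548.8, 134.3, 206.0]
tool_rot: [3.141, -0.0, 1.983]
contact_force: [0.6, -0.7, -1.3]
grip_width: 41.3
9.6 [548.8 134.3 206.1] [3.141 0.    1.983] [-0.84  0.83 -1.43] [ 0.12  0.27  1.56  0.    1.31 -0.3 ]
scene [ 0.92  0.39 -0.  ] brass [(134, np.int64(43), np.float64(1.14), np.float64(26.5)), (132, np.int64(49), np.float64(1.2), np.float64(26.5)), (164, np.int64(58), np.float64(1.09), np.float64(25.8)), (166, np.int64(61), np.float64(1.09), np.float64(25.8))]
   green [(np.float64(150.0), np.int64(58), np.float64(1.83), np.float64(38.0)), (np.float64(155.0), np.int64(51), np.float64(2.07), np.float64(37.6)), (np.float64(160.0), np.int64(42), np.float64(2.27), np.float64(35.8)), (np.float64(165.0), np.int64(48), np.float64(2.01), np.float64(35.6)), (np.float64(170.0), np.int64(44), np.float64(1.76), np.float64(35.5)), (np.float64(175.0), np.int64(60), np.float64(1.38), np.float64(35.3))]
side [ 0.85 -0.53  0.  ] brass [(134, np.int64(34), np.float64(-1.42), np.float64(25.6)), (132, np.int64(34), np.float64(-1.42), np.float64(25.6)), (164, np.int64(27), np.float64(-1.44), np.float64(26.9)), (166, np.int64(24), np.float64(-1.2), np.float64(26.6))]
   green [(np.float64(150.0), np.int64(39), np.float64(-1.82), np.float64(38.0)), (np.float64(155.0), np.int64(40), np.float64(-1.28), np.float64(37.5)), (np.float64(160.0), np.int64(43), np.float64(-1.43), np.float64(39.3)), (np.float64(165.0), np.int64(34), np.float64(-1.57), np.float64(39.3)), (np.float64(170.0), np.int64(36), np.float64(-1.26), np.float64(37.2)), (np.float64(175.0), np.int64(38), np.float64(6.41), np.float64(21.9))]
```

View pics/d_wc.png

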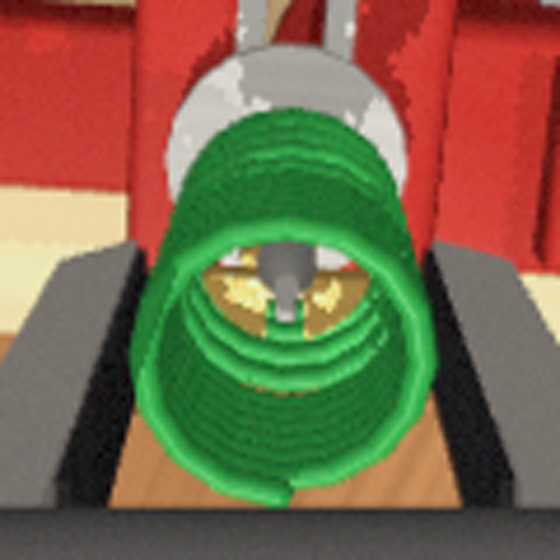

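View pics/d.png

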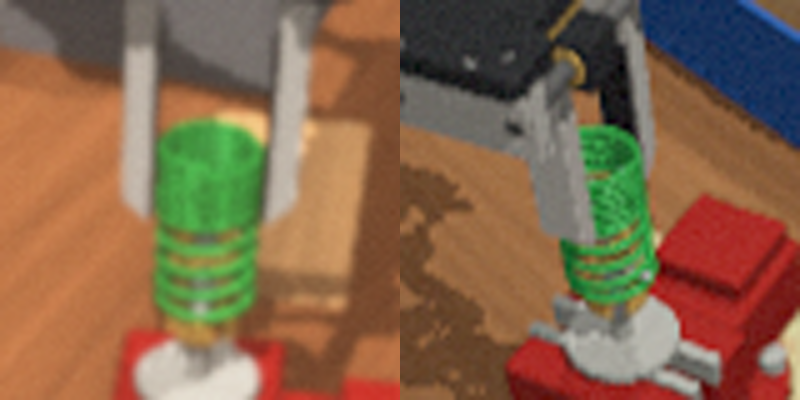

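```bash

python3 -m creep '[[[30,0,0,0,-0.1],[30,0,0,0,-0.2],[30,0,0,0.001,-0.3],[30,0,0,0.002,-0.4],[30,0,0,0.003,-0.5],[30,0,0,0.004,-0.6],[30,0,0,0.004,-0.663],[30,0,0,0.004,-0.663]]]'
python3 look.py e; python3 lat.py e 141
```

```text
clock: 10.4
tcp_pos: [548.8, 134.3, 202.0]
tool_rot: [3.141, 0.0, 2.646]
contact_force: [0.1, -0.0, -1.5]
grip_width: 41.3
10.55 [548.7 134.3 202. ] [3.141 0.    2.645] [ 0.31  0.19 -1.53] [ 0.12  0.28  1.57  0.    1.3  -0.96]
scene [ 0.92  0.39 -0.  ] brass [(134, np.int64(43), np.float64(1.14), np.float64(26.5)), (132, np.int64(49), np.float64(1.2), np.float64(26.5)), (164, np.int64(58), np.float64(1.09), np.float64(25.8)), (166, np.int64(61), np.float64(1.09), np.float64(25.8))]
   green [(np.float64(146.0), np.int64(59), np.float64(1.06), np.float64(36.2)), (np.float64(151.0), np.int64(60), np.float64(0.8), np.float64(36.1)), (np.float64(156.0), np.int64(56), np.float64(0.51), np.float64(36.0)), (np.float64(161.0), np.int64(50), np.float64(0.27), np.float64(35.6)), (np.float64(166.0), np.int64(38), np.float64(2.27), np.float64(34.8)), (np.float64(171.0), np.int64(56), np.float64(5.02), np.float64(29.2))]
side [ 0.85 -0.53  0.  ] brass [(134, np.int64(34), np.float64(-1.42), np.float64(25.6)), (132, np.int64(34), np.float64(-1.42), np.float64(25.6)), (164, np.int64(27), np.float64(-1.44), np.float64(26.9)), (166, np.int64(24), np.float64(-1.2), np.float64(26.6))]
   green [(np.float64(146.0), np.int64(41), np.float64(-2.16), np.float64(38.1)), (np.float64(151.0), np.int64(38), np.float64(-2.11), np.float64(38.9)), (np.float64(156.0), np.int64(36), np.float64(-2.5), np.float64(38.9)), (np.float64(161.0), np.int64(27), np.float64(-2.58), np.float64(37.6)), (np.float64(166.0), np.int64(26), np.float64(-1.9), np.float64(37.4)), (np.float64(171.0), np.int64(26), np.float64(-1.91), np.float64(38.2))]
```

View pics/e_wc.png

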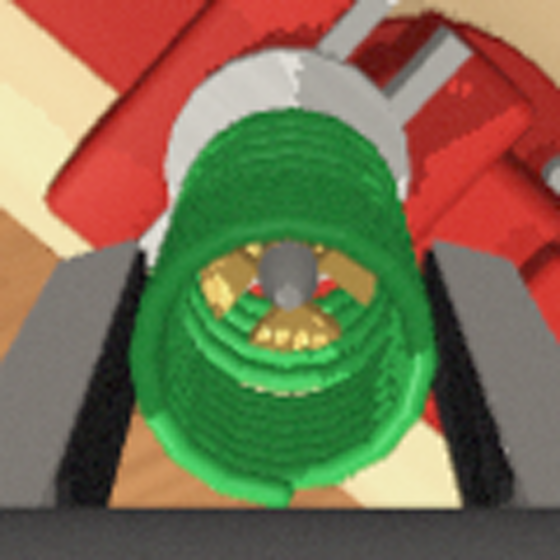

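```bash

python3 -m creep '[[[30,-0.0004,0,0.002,0],[30,-0.0005,0,0.004,0],[30,-0.0005,0,0.006,0],[30,-0.0005,0,0.008,0],[30,-0.0005,0,0.009,0],[30,-0.0005,0,0.01,0],[30,-0.0005,0,0.011,0],[30,-0.0005,0,0.011,0]]]'
python3 -m creep '[[[30,0,0,0.001,0],[30,0,0,0.002,0],[30,0,0,0.003,0],[30,0,0,0.003,0],[30,0,0,0.003,0]]]'
python3 look.py f; python3 lat.py f 127
```

```text
clock: 11.35
tcp_pos: [549.1, 134.0, 190.8]
tool_rot: [-3.142, -0.0, 2.646]
contact_force: [0.1, 0.1, -1.8]
grip_width: 41.3
clock: 11.85
tcp_pos: [549.2, 134.1, 188.0]
tool_rot: [3.141, 0.0, 2.646]
contact_force: [-0.6, 0.2, -1.7]
grip_width: 41.5
12.0 [549.2 134.  188. ] [3.141 0.    2.646] [ 0.45  0.33 -1.75] [ 0.12  0.29  1.59  0.    1.26 -0.96]
scene [ 0.92  0.39 -0.  ] brass [(134, np.int64(43), np.float64(1.14), np.float64(26.5)), (132, np.int64(49), np.float64(1.2), np.float64(26.5)), (164, np.int64(58), np.float64(1.09), np.float64(25.8)), (166, np.int64(61), np.float64(1.09), np.float64(25.8))]
   green [(np.float64(132.0), np.int64(50), np.float64(0.87), np.float64(38.6)), (np.float64(137.0), np.int64(56), np.float64(1.16), np.float64(38.3)), (np.float64(142.0), np.int64(54), np.float64(1.23), np.float64(36.2)), (np.float64(147.0), np.int64(51), np.float64(1.07), np.float64(35.9)), (np.float64(152.0), np.int64(49), np.float64(2.69), np.float64(35.2)), (np.float64(157.0), np.int64(64), np.float64(5.36), np.float64(29.6))]
side [ 0.85 -0.53  0.  ] brass [(134, np.int64(34), np.float64(-1.42), np.float64(25.6)), (132, np.int64(34), np.float64(-1.42), np.float64(25.6)), (164, np.int64(27), np.float64(-1.44), np.float64(26.9)), (166, np.int64(24), np.float64(-1.2), np.float64(26.6))]
   green [(np.float64(132.0), np.int64(43), np.float64(-1.53), np.float64(38.2)), (np.float64(137.0), np.int64(43), np.float64(-1.04), np.float64(38.4)), (np.float64(142.0), np.int64(37), np.float64(-1.52), np.float64(39.4)), (np.float64(147.0), np.int64(27), np.float64(-2.17), np.float64(38.1)), (np.float64(152.0), np.int64(29), np.float64(-1.48), np.float64(37.9)), (np.float64(157.0), np.int64(29), np.float64(-1.47), np.float64(38.7))]
```

View pics/f.png

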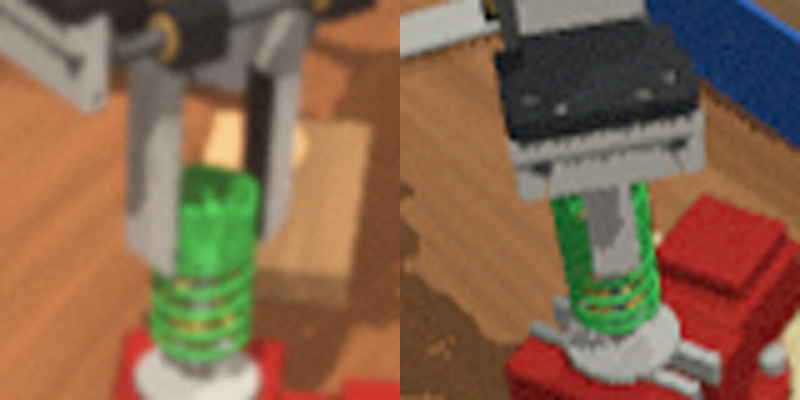

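```bash

python3 -m creep '[[[30,0,0,0.002,0],[30,0,0,0.005,0],[30,0,0,0.008,0],[30,0,0,0.011,0],[30,0,0,0.014,0],[30,0,0,0.016,0],[30,0,0,0.017,0],[30,0,0,0.017,0]]]'
python3 -m creep '[[[30,0,0,0.001,0],[30,0,0,0.002,0],[30,0,0,0.003,0],[30,0,0,0.003,0],[30,0,0,0.003,0]]]'
python3 -m creep '[[[30,0,0,0.001,0],[30,0,0,0.002,0],[30,0,0,0.002,0],[30,0,0,0.002,0]]]'
```

```text
clock: 12.8
tcp_pos: [549.1, 134.1, 170.8]
tool_rot: [-3.142, -0.0, 2.646]
contact_force: [0.3, -0.4, -1.2]
grip_width: 41.3
clock: 13.3
tcp_pos: [549.2, 134.1, 168.0]
tool_rot: [3.141, 0.0, 2.646]
contact_force: [-0.0, 0.2, -1.6]
grip_width: 41.4
clock: 13.7
tcp_pos: [549.2, 134.1, 166.1]
tool_rot: [3.141, 0.0, 2.646]
contact_force: [0.1, -0.1, -0.3]
grip_width: 41.7
```

```bash

python3 -m creep '[[[30,0,0,0.001,0],[30,0,0,0.002,0],[30,0,0,0.002,0],[30,0,0,0.002,0]]]'
python3 look.py g; python3 lat.py g 105
```

```text
clock: 14.1
tcp_pos: [549.3, 134.1, 164.1]
tool_rot: [3.141, 0.0, 2.646]
contact_force: [0.7, 0.1, 1.8]
grip_width: 41.5
14.25 [549.3 134.1 164.1] [3.141 0.    2.646] [0.48 0.85 1.37] [ 0.12  0.3   1.63  0.    1.21 -0.96]
scene [ 0.92  0.39 -0.  ] brass [(134, np.int64(43), np.float64(1.14), np.float64(26.5)), (132, np.int64(49), np.float64(1.2), np.float64(26.5)), (164, np.int64(58), np.float64(1.09), np.float64(25.8)), (166, np.int64(61), np.float64(1.09), np.float64(25.8))]
   green [(np.float64(110.0), np.int64(73), np.float64(0.89), np.float64(37.3)), (np.float64(115.0), np.int64(69), np.float64(0.72), np.float64(36.9)), (np.float64(120.0), np.int64(67), np.float64(1.39), np.float64(34.9)), (np.float64(125.0), np.int64(46), np.float64(1.68), np.float64(36.1)), (np.float64(130.0), np.int64(38), np.float64(4.0), np.float64(34.1)), (np.float64(135.0), np.int64(58), np.float64(5.64), np.float64(28.4))]
side [ 0.85 -0.53  0.  ] brass [(134, np.int64(34), np.float64(-1.42), np.float64(25.6)), (132, np.int64(34), np.float64(-1.42), np.float64(25.6)), (164, np.int64(27), np.float64(-1.44), np.float64(26.9)), (166, np.int64(24), np.float64(-1.2), np.float64(26.6))]
   green [(np.float64(110.0), np.int64(42), np.float64(-2.37), np.float64(38.4)), (np.float64(115.0), np.int64(36), np.float64(-2.41), np.float64(37.0)), (np.float64(120.0), np.int64(28), np.float64(-1.86), np.float64(36.5)), (np.float64(125.0), np.int64(26), np.float64(-2.04), np.float64(38.1)), (np.float64(130.0), np.int64(29), np.float64(-1.74), np.float64(38.7)), (np.float64(135.0), np.int64(25), np.float64(-1.2), np.float64(38.1))]
```

View pics/g.png

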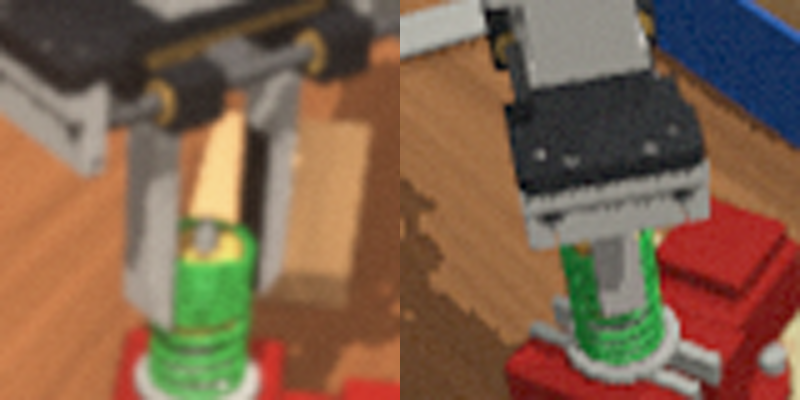

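View pics/g_wc.png

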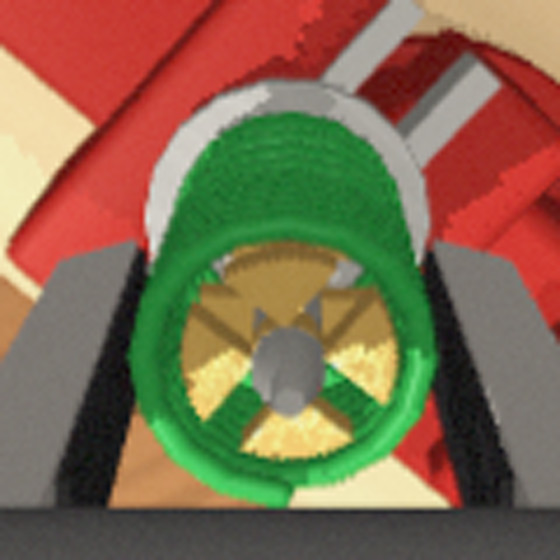

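```bash

python3 -m creep '[[[30,0,0,-0.001,0],[30,0,0,-0.002,0],[30,0,0,-0.0025,0],[30,0,0,-0.0025,0]]]'
python3 -m creep '[[[50,0,0,0,0],[60,0,0,0,0],[80,0,0,0,0],[80,0,0,0,0],[80,0,0,0,0],[80,0,0,0,0],[80,0,0,0,0]]]'
python3 look.py k; python3 lat.py k 105
```

```text
clock: 14.65
tcp_pos: [549.2, 134.1, 166.4]
tool_rot: [3.141, 0.0, 2.646]
contact_force: [-0.5, -0.6, 0.2]
grip_width: 41.1
clock: 15.35
tcp_pos: [549.2, 134.1, 166.5]
tool_rot: [3.141, 0.0, 2.646]
contact_force: [0.4, -0.1, 0.2]
grip_width: 74.8
15.5 [549.2 134.1 166.5] [3.142 0.    2.646] [-0.42 -0.25  0.81] [ 0.12  0.3   1.62  0.    1.22 -0.96]
scene [ 0.92  0.39 -0.  ] brass [(134, np.int64(43), np.float64(1.14), np.float64(26.5)), (132, np.int64(49), np.float64(1.2), np.float64(26.5)), (164, np.int64(58), np.float64(1.09), np.float64(25.8)), (166, np.int64(61), np.float64(1.09), np.float64(25.8))]
   green [(np.float64(110.0), np.int64(62), np.float64(0.89), np.float64(37.3)), (np.float64(115.0), np.int64(65), np.float64(0.72), np.float64(36.9)), (np.float64(120.0), np.int64(68), np.float64(1.39), np.float64(34.9)), (np.float64(125.0), np.int64(54), np.float64(1.97), np.float64(36.4)), (np.float64(130.0), np.int64(41), np.float64(1.84), np.float64(36.7)), (np.float64(135.0), np.int64(62), np.float64(1.57), np.float64(36.6))]
side [ 0.85 -0.53  0.  ] brass [(134, np.int64(34), np.float64(-1.42), np.float64(25.6)), (132, np.int64(34), np.float64(-1.42), np.float64(25.6)), (164, np.int64(27), np.float64(-1.44), np.float64(26.9)), (166, np.int64(24), np.float64(-1.2), np.float64(26.6))]
   green [(np.float64(110.0), np.int64(16), np.float64(-2.22), np.float64(38.4)), (np.float64(115.0), np.int64(19), np.float64(-2.42), np.float64(37.0)), (np.float64(120.0), np.int64(18), np.float64(-1.86), np.float64(36.5)), (np.float64(125.0), np.int64(18), np.float64(-1.76), np.float64(37.7)), (np.float64(130.0), np.int64(27), np.float64(-1.54), np.float64(38.2)), (np.float64(135.0), np.int64(25), np.float64(-1.2), np.float64(38.1))]
```

View pics/k.png

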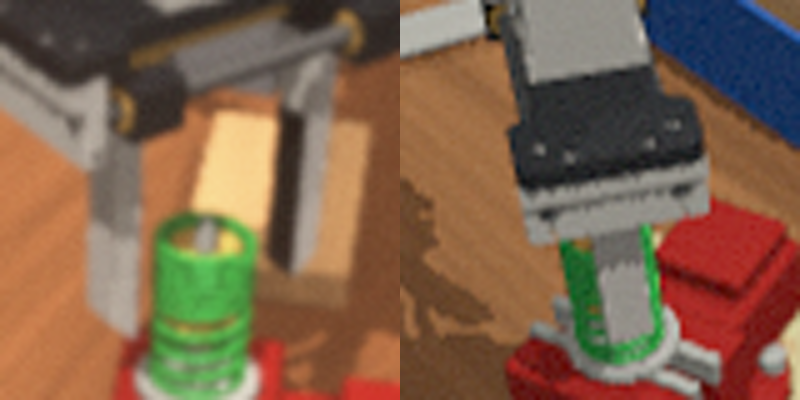

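View pics/k_wc.png

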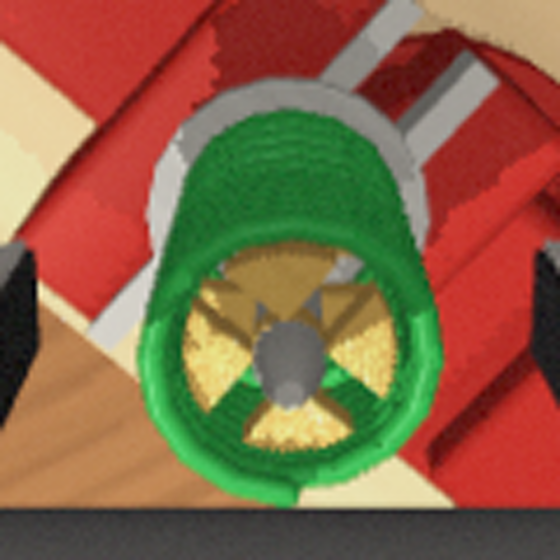

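Released and standing. I withdraw straight up, then back away.

```bash

python3 -m creep '[[[80,0,0,-0.01,0],[80,0,0,-0.03,0],[80,0,0,-0.06,0],[80,0,0,-0.1,0],[80,0,0,-0.13,0],[80,-0.03,0,-0.14,0],[80,-0.07,0,-0.14,0],[80,-0.07,0,-0.14,0]]]'
python3 look.py m; python3 lat.py m 105
python3 - <<'E'
from h import *
for n in('wrist','scene','side'):
    c=dict(np.load(f'm_{n}.npz'));P=cloud(c);h=cv2.cvtColor(c['img'],cv2.COLOR_RGB2HSV)
    m=(h[...,0]>45)&(h[...,0]<80)&(h[...,1]>90)&(np.hypot(P[...,0]-549,P[...,1]-134)<30)
    q=P[m];print(n,m.sum(),'green z',np.percentile(q[:,2],[0.5,2,98,99.5]).round(1),'top mid',((q[q[:,2]>168].min(0)+q[q[:,2]>168].max(0))/2).round(1))
s=dict(np.load('m_scene.npz'));P=cloud(s)
for k,p in {'blue':(217,198),'yellow':(169,317)}.items():
    pass
d=np.abs(s['img'].astype(int)-dict(np.load('scene0.npz'))['img']).max(-1)
print('blue diff',(d[178:218,203:232]>60).mean(),'yellow',(d[297:336,152:184]>60).mean())
E
```

```text
clock: 16.3
tcp_pos: [614.5, 98.5, 306.8]
tool_rot: [3.141, 0.004, 2.643]
contact_force: [-0.2, -0.3, -0.7]
grip_width: 75.2
16.45 [610.1 100.9 306.4] [-3.141e+00 -1.000e-03  2.645e+00] [-0.23 -0.47  0.03] [ 0.05  0.31  1.26  0.    1.57 -1.02]
scene [ 0.92  0.39 -0.  ] brass [(134, np.int64(43), np.float64(1.14), np.float64(26.5)), (132, np.int64(49), np.float64(1.2), np.float64(26.5)), (164, np.int64(58), np.float64(1.09), np.float64(25.8)), (166, np.int64(61), np.float64(1.09), np.float64(25.8))]
   green [(np.float64(110.0), np.int64(63), np.float64(0.89), np.float64(37.3)), (np.float64(115.0), np.int64(65), np.float64(0.72), np.float64(36.9)), (np.float64(120.0), np.int64(67), np.float64(1.39), np.float64(34.9)), (np.float64(125.0), np.int64(52), np.float64(1.14), np.float64(34.8)), (np.float64(130.0), np.int64(35), np.float64(1.36), np.float64(36.2)), (np.float64(135.0), np.int64(58), np.float64(1.49), np.float64(36.4))]
side [ 0.85 -0.53  0.  ] brass [(134, np.int64(34), np.float64(-1.42), np.float64(25.6)), (132, np.int64(34), np.float64(-1.42), np.float64(25.6)), (164, np.int64(27), np.float64(-1.44), np.float64(26.9)), (166, np.int64(24), np.float64(-1.2), np.float64(26.6))]
   green [(np.float64(110.0), np.int64(39), np.float64(-2.36), np.float64(38.4)), (np.float64(115.0), np.int64(43), np.float64(-2.41), np.float64(37.0)), (np.float64(120.0), np.int64(38), np.float64(-1.85), np.float64(36.5)), (np.float64(125.0), np.int64(42), np.float64(-1.63), np.float64(37.7)), (np.float64(130.0), np.int64(58), np.float64(-1.53), np.float64(38.2)), (np.float64(135.0), np.int64(58), np.float64(-1.18), np.float64(38.1))]
wrist 557 green z [115.3 122.9 173.2 173.6] top mid [548.4 134.7 171. ]
scene 484 green z [102.8 103.6 170.8 171.6] top mid [550.  133.4 170.1]
side 398 green z [103.1 104.5 172.5 173.1] top mid [546.9 133.4 170.9]
blue diff 0.0 yellow 0.0
```

View pics/m.png

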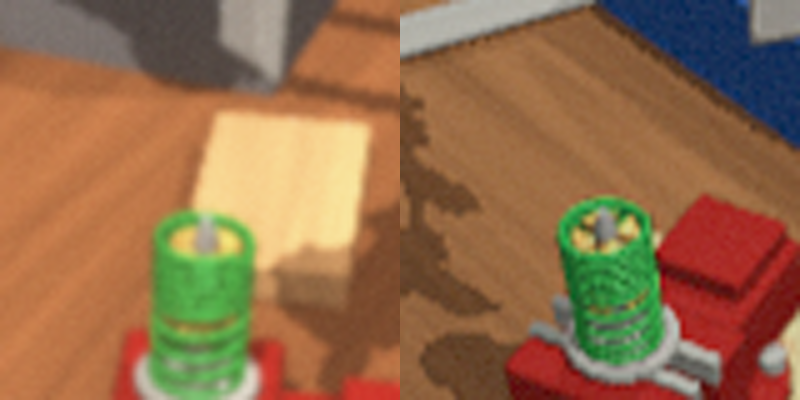

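View pics/m_wrist.png

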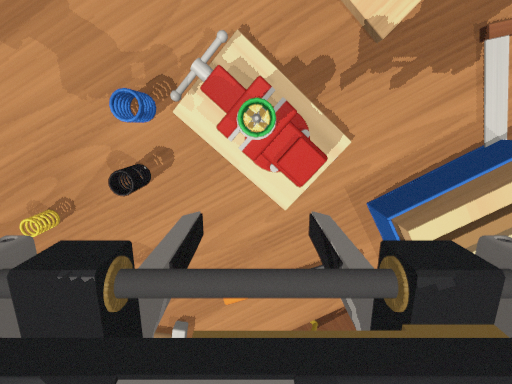

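View pics/m_scene.png

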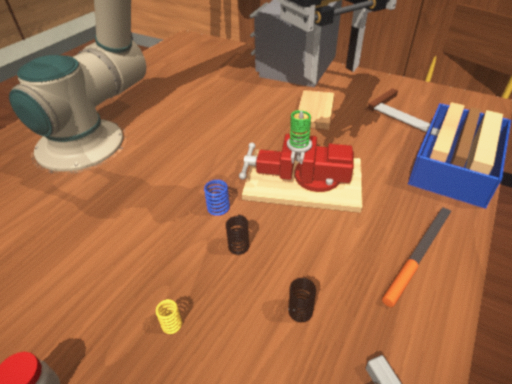

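```bash

python3 -m creep '[[[80,0,0,0,0],[80,0,0,0,0],[80,0,0,0,0],[80,0,0,0,0]]]'
python3 - <<'E'
from h import *
print(ctrl.finish_job())
E
```

```text
clock: 16.85
tcp_pos: [610.3, 101.0, 306.7]
tool_rot: [3.141, 0.0, 2.646]
contact_force: [-0.1, -0.3, -0.2]
grip_width: 75.1
the job is handed in; nothing more can be done
None
```

The green spring is on the rod with its foot on the flange. The gripper has let go and drawn clear, and the job is handed in at about 17 s.

- **Threading:** I measured the tail and slot angles with the wrist camera. I turned the spring about 40° before the upper keeper, then 38° back for the lower one. The tail showed no sign of catching at either keeper.
- **Force:** The push on the flange was about 3 N, including the spring's own weight. I eased it off before letting go.
- **Last checks:** The foot reads about 103–105 mm and the top about 171–174 mm, against 105 and 175 mm expected. The spring's centre is within about 1 mm of the rod's, and the robot was touching nothing. In the scene camera picture the yellow and blue springs had not moved.
- **Disagreements:** The cameras differed from each other by about 2–3 mm in absolute position, slightly over the stated calibration. None of the checks failed.

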